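# Change over the analyser's reagent bottles

### The arm

A 6-joint arm with a two-finger parallel gripper is mounted at the origin on a cart in front of the work surface, level with it; the furniture and walls round the work are solid. World frame = base frame: x ahead of the robot, y to its left, z up, the work surface at z = 0. Lengths are in m, angles in rad, forces in N, time in s.
With the tool pointing down it reaches from about 0.25 to 0.85 m from the base axis. Payload 12.5 kg.
Tool frame: the origin (TCP) lies at the very end of the fingers, on their centre line; the grasp point (between the pads) lies 19 mm behind it; z points along the fingers, y is the line along which they close (so a half turn about z gives the same grasp; the last joint's range is limited). The gripper opens to 93 mm and grips with 3 to 60 N. Pads are 15 mm wide; open, the fingers measure 128 mm over their backs; the gripper's body (75 mm by 188 mm) begins 65 mm behind the grasp point.
Start: joints at [-1.238, 0.351, 1.652, -0, 1.139, -0.085], TCP at [0.223, -0.503, 0.219] pointing down, gripper open.
Joint ranges: [-2.75, 2.75], [-0.79, 2.1], [0.01, 2.65], [-1.57, 4.71], [0.07, 3.14], [-2.87, 2.87]. Speed limits (rad/s): [2.22, 2.22, 2.79, 3.14, 3.14, 3.14].

### API

Orientations are given as [roll, pitch, yaw] about the fixed x, y, z axes, in that order (R = Rz(yaw) Ry(pitch) Rx(roll)).
In Python, from station import manip, eyes gives the robot as it stands.
- The arm moves only by the shell command python3 -m pendant 'ROWS'. ROWS is a JSON object of lists of equal length, an entry for each row: "grip": the opening, from 0 (shut) to 1 (fully open); "translation": the shift along the tool's x, y, z in m, a list of three; "turn": the turn about the tool's z in degrees. A call has 1 to 12 rows; each row shifts and turns the commanded pose from where the row before left it, along the tool's axes as they then stand; what a row does not reach is not made up. A row lasts 1/10 s, in which the tool goes at most 50 mm and 8.59 degrees, less where a joint would pass 70% of its speed; a pose out of reach is approached as far as the arm can. A call is refused whole if a number of a shift passes 0.05 or a number of a turn 8.59, either way. A call with a gripper value outside its range is refused whole. The fingers move at their own pace and stop on an object; the grip force is fixed at half the most. Time passes only in rows, so rows that do not move let the fingers close. It gives the time, the measured TCP pose, the force, the opening and the grip force at its end, in the units of the state.
- manip.sense(): the state, without advancing time (a new reading comes with each control period).
- eyes.grab_frame(name): name is "scene" or "top" or "wrist"; returns a dict with "color" (480x640x3 uint8, red, green, blue), "fx", "fy", "cx", "cy" (pixels), "xyz" and "attitude" of the camera in the world. Camera axes: x right, y down, z forward; pixel columns grow to the right and rows downward; lengths in m; the calibration is good to about 2 mm. A picture is of the moment at which its call begins. There is no depth.
- manip.job_done(): hands the job in; it is judged then, once.
The state is a dict: "time": time; "joint_pos": joint angles; "dq": joint speeds; "effort": joint torques, N m; "eef_pos": TCP position; "tool_rot": TCP orientation; "wrist_force": force on the tool from outside, world axes, zero at the start; "moment": the same for the moment, N m; "grip_width": finger opening in m; "grasp_force": force on a finger pad.
Only numpy, scipy, OpenCV 4.12 (cv2) and the standard library are available. Lean on these libraries where they do the work, as an engineer would, in place of code of your own. Each camera call takes 0.05 s, during which the arm holds its last target. There are 200 camera calls.

### The job

Get the reagent rail ready for the next run: lift the empty tall bottle out of its insert and stand it upright in the shallow steel tray, and load the three bottles waiting in front - the tall slim one, the low broad one and the round one - each upright and fully down in the insert whose pocket is cut for its shape. Set the bottles down rather than dropping or tipping them, and leave the cap opener and the covered dish where they lie.

Things in the scene. Friction and masses are not known exactly. Their poses are not given: they have to be found in the camera images.
- empty_bottle: the empty: tall slim brown bottle that stands in the slim insert at the start, square to it; 48 to 78 g; looks like slim_bottle, told apart by where it stands. Origin: centre of its underside; z up, x across the narrow sides (the grip), y along the wide side. Body 26 (x) by 45 (y) mm, straight sides up to 100 mm, shoulder to 116; cap 20 mm across, 120 to 132 mm up, centred 8 mm towards -y.
- slim_bottle: the fresh tall one: tall slim brown bottle standing on the bench top in front of the rail; 104 to 169 g. Origin: centre of its underside; z up, x across the narrow sides (the grip), y along the wide side. Body 26 (x) by 45 (y) mm, straight sides up to 100 mm, shoulder to 116; cap 20 mm across, 120 to 132 mm up, centred 8 mm towards -y.
- broad_bottle: low broad brown bottle standing on the bench top in front of the rail; 120 to 195 g. Origin: centre of its underside; z up, x across the narrow sides (the grip), y along the wide side. Body 33 (x) by 56 (y) mm, straight sides up to 66 mm, shoulder to 77; cap 20 mm across, 81 to 94 mm up, centred 8 mm towards -y.
- round_bottle: round white bottle with a white screw cap, 76 mm high, standing on the bench top in front of the rail; 88 to 143 g. Body 40 mm across, straight up to 46 mm, shoulder to 62; cap 27 mm across, 60 to 76 mm up. Origin: centre of its underside, z up.
- slim_bay: grey insert 78 (x) by 94 (y) by 26 mm high, fixed on the rail 8 mm up, 100 mm from the next (any order); oblong pocket for a tall slim bottle, 34 (x) by 53 (y) mm at its floor; the empty stands in it at the start. Walls slope out by 6 mm up to the mouth. Origin: centre of its underside; pocket centred, floor 6 mm, mouth 26 mm above it. y along the rail, z up.
- broad_bay: grey insert 78 (x) by 94 (y) by 26 mm high, fixed on the rail 8 mm up, 100 mm from the next (any order); oblong pocket for the low broad bottle, 41 (x) by 64 (y) mm at its floor; vacant. Walls slope out by 6 mm up to the mouth. Origin: centre of its underside; pocket centred, floor 6 mm, mouth 26 mm above it. y along the rail, z up.
- round_bay: grey insert 78 (x) by 94 (y) by 26 mm high, fixed on the rail 8 mm up, 100 mm from the next (any order); round pocket for the round bottle, 48 mm across at its floor; vacant. Walls slope out by 6 mm up to the mouth. Origin: centre of its underside; pocket centred, floor 6 mm, mouth 26 mm above it. y along the rail, z up.
- empties_tray: shallow bright steel tray for empties, 104 (x) by 110 (y) mm, rim 16 mm high, walls 3 mm, floor 3 mm thick, fixed to the bench top in front of the rail; origin at the centre of its underside, z up.
- opener: blue plastic cap opener lying behind the rail, 25 by 90 by 12 mm; a bystander. Origin at the centre of its underside.
- dish: flat round covered dish, 62 mm across, 14 mm high, at the right of the rail; a bystander. Origin at the centre of its underside.
There are look-alikes about, which are no part of the job. Leave any white or yellow look-alike of the empty_bottle alone.

How it is judged:
At the end, for the whole second after the job is handed in: Fresh slim, broad and round bottle stand in the pocket of their own insert: within 10 mm of its centre, underside at most 10 mm above its underside. The empty stands on the steel tray's floor, within 45 mm of its centre in x and y. All within 0.1 rad of upright, released, at rest (horizontal distance between slim_bottle and slim_bay below 0.01 m and z of slim_bottle in the frame of slim_bay below 0.01 m and linear speed of each of slim_bottle, broad_bottle, round_bottle, empty_bottle below 0.02 m/s and angle between each of slim_bottle, broad_bottle, round_bottle, empty_bottle's own z axis and vertical below 0.1 rad and horizontal distance between broad_bottle and broad_bay below 0.01 m and z of broad_bottle in the frame of broad_bay below 0.01 m and horizontal distance between round_bottle and round_bay below 0.01 m and z of round_bottle in the frame of round_bay below 0.01 m and x of empty_bottle in the frame of empties_tray between -0.045 and 0.045 m and y of empty_bottle in the frame of empties_tray between -0.045 and 0.045 m and z of empty_bottle in the frame of empties_tray below 0.007 m); the robot touches nothing.
It fails at once if a bottle is tipped by more than 0.6 rad (34 degrees) (angle between any of empty_bottle, slim_bottle, broad_bottle, round_bottle's own z axis and vertical above 0.6 rad).
It fails at once if a bottle falls freely from more than about 30 mm (0.8 m/s with no finger on it) ((linear speed of empty_bottle above 0.8 m/s and contact force between the fingers and empty_bottle below 0.05 N) or (linear speed of slim_bottle above 0.8 m/s and contact force between the fingers and slim_bottle below 0.05 N) or (linear speed of broad_bottle above 0.8 m/s and contact force between the fingers and broad_bottle below 0.05 N) or (linear speed of round_bottle above 0.8 m/s and contact force between the fingers and round_bottle below 0.05 N)).
It fails at once if the cap opener or the covered dish is moved by more than 30 mm (distance of any of opener, dish from where it was at the start of the episode above 0.03 m).
It also fails if it takes over 99 s, if anything falls off the work surface, if the arm or the gripper's body presses on something with over 40 N, if the wrist force passes 120 N, or if a joint passes its speed limit or range.

## Working session

There is one attempt and no reset: what is moved stays moved. The work goes in short steps, Python scripts to look and compute and a shell command to move; the robot and the scene stay as the last step left them, time stands still between calls to the robot, and variables do not carry over. Pictures are saved under pics/ and viewed, at most 14 in all, crops included, and the job is handed in when it is done.

```bash
mkdir -p pics; ls; cat > h.py <<'E'
import numpy as np, cv2
from scipy.spatial.transform import Rotation as R
from station import manip, eyes
def cam(f):
    a=np.array(f["attitude"],float)
    Rm=a if a.shape==(3,3) else R.from_euler('xyz',a).as_matrix()
    return Rm,np.array(f["xyz"],float)
def ray(f,u,v,z):
    Rm,p=cam(f); d=Rm@np.array([(u-f["cx"])/f["fx"],(v-f["cy"])/f["fy"],1.])
    return p+d*(z-p[2])/d[2]
def proj(f,P):
    Rm,p=cam(f); q=Rm.T@(np.array(P,float)-p); return f["fx"]*q[0]/q[2]+f["cx"], f["fy"]*q[1]/q[2]+f["cy"]
def save(f,n): cv2.imwrite("pics/"+n,cv2.cvtColor(f["color"],cv2.COLOR_RGB2BGR))
E
python3 - <<'E'
from h import *
import pickle
for n in ["top","scene","wrist"]:
    f=eyes.grab_frame(n); save(f,n+"0.png"); pickle.dump(f,open(n+"0.pkl","wb"))
    print(n,f["fx"],f["cx"],f["cy"],f["xyz"],f["attitude"])
print(manip.sense())
E
```

```text
pics
top 489.234905005904 318.03839237714016 241.0964794390412 [ 0.43408245 -0.07651554  0.98547109] [-2.95579026 -0.020093   -1.59830191]
scene 475.33514030222534 315.6264105729006 235.6327699428821 [0.26434413 0.62824328 0.39377853] [-1.97698206  0.01632474 -2.70439669]
wrist 369.27031424316675 320.33923140428755 240.45697809254025 [ 0.29484067 -0.47200812  0.38315343] [ 2.85850782e+00  5.10970972e-04 -1.15271762e+00]
{'time': 0.15, 'joint_pos': array([-1.23760422e+00,  3.51064595e-01,  1.65227013e+00,  3.05729863e-05,
        1.13907943e+00, -8.46331685e-02]), 'dq': array([ 0.00069198, -0.00307939, -0.00214529, -0.00103929,  0.00082814,
        0.00024102]), 'effort': array([ 2.87567273e-04, -4.97465980e+01, -2.85344589e+01,  6.99137477e-02,
        2.45341344e-02, -7.63271669e-05]), 'eef_pos': array([ 0.2231054 , -0.50243679,  0.21825396]), 'tool_rot': array([-3.14077644e+00, -9.71012228e-05,  4.17812429e-01]), 'wrist_force': array([ 0.31741983, -0.18282615, -0.02255018]), 'moment': array([-0.015033  ,  0.02982107, -0.02341257]), 'grasp_force': 0.0, 'grip_width': 0.09283358700463033}
```

View pics/top0.png

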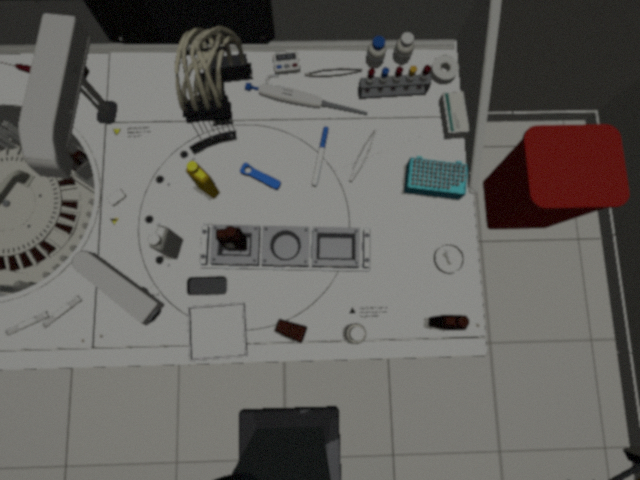

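View pics/scene0.png

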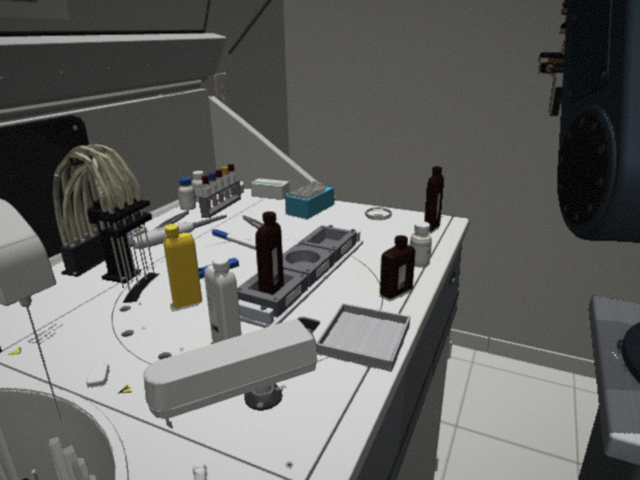

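```bash
python3 - <<'E'
from h import *
import pickle
f=pickle.load(open("top0.pkl","rb"))
c=f["color"][200:370,185:480]
c=np.clip(c.astype(float)*1.5,0,255).astype(np.uint8)
g=cv2.resize(c,None,fx=2.7,fy=2.7,interpolation=cv2.INTER_CUBIC)
cv2.imwrite("pics/topcrop.png",g[:,:,::-1])
im=f["color"].astype(int)
dark=((im.sum(2)<150)&(im[:,:,0]>=im[:,:,2]+5)).astype(np.uint8)
n,l,s,ce=cv2.connectedComponentsWithStats(dark[:,:])
for i in range(1,n):
    if s[i,4]>80 and 200<ce[i][1]<360 and 180<ce[i][0]<480:
        print(s[i],ce[i],cv2.minAreaRect(np.argwhere(l==i)[:,::-1].astype(np.float32)))
print("table pts z0 approx:")
for nm,u,v,z in [("traycentre",218,331,.016),("slimbay",236,245,.034),("round",286,245,.034),("broad",336,246,.034),("roundcap",353,330,.076),("dish",449,258,.014)]:
    print(nm,ray(f,u,v,z).round(3))
E
```

```text
[216 227  30  22 350] [229.27142857 235.59142857] ((230.09999084472656, 236.6999969482422), (29.42665672302246, 20.124614715576172), 10.30484676361084)
[429 316  39  13 341] [451.61876833 321.95601173] ((448.0, 322.0), (12.0, 38.0), 90.0)
[276 320  30  22 407] [290.73218673 330.02211302] ((290.1551818847656, 329.3620910644531), (28.411388397216797, 15.784103393554688), 21.801406860351562)
table pts z0 approx:
traycentre [0.443 0.098 0.016]
slimbay [0.608 0.061 0.034]
round [ 0.606 -0.037  0.034]
broad [ 0.602 -0.136  0.034]
roundcap [ 0.437 -0.159  0.076]
dish [ 0.575 -0.364  0.014]
```

View pics/topcrop.png

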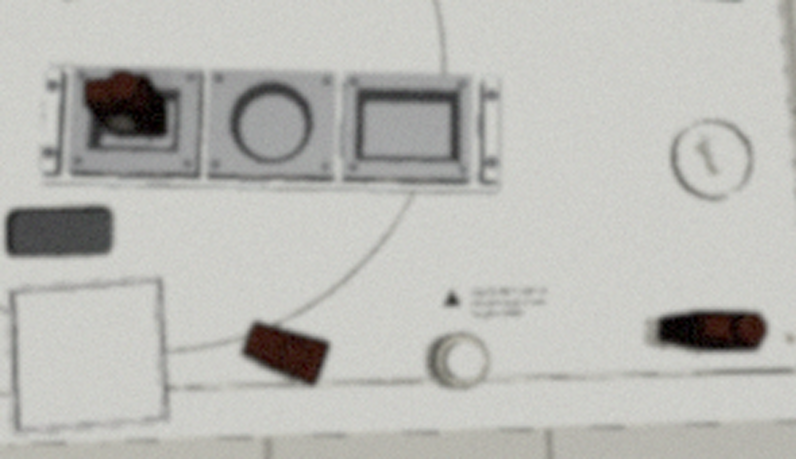

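In the crop there are three brown bottles. The one at (125,100) stands in the left, slim insert, so it is the empty. The tall one on the bench at (710,330) is the fresh slim, and the low one at (286,352) is the broad. The white round bottle is at (460,360). The round pocket is at (272,123), the broad pocket at (408,128) and the tray at (88,355). The tall white and yellow bottles on the left are look-alikes, so I leave them alone.

```bash
cat >> h.py <<'E'
def tri(f,a,g,b):
    A=[];B=[]
    for F,(u,v) in((f,a),(g,b)):
        Rm,p=cam(F); d=Rm@np.array([(u-F["cx"])/F["fx"],(v-F["cy"])/F["fy"],1.]); d/=np.linalg.norm(d)
        M=np.eye(3)-np.outer(d,d); A.append(M);B.append(M@p)
    return np.linalg.lstsq(np.vstack(A),np.hstack(B),rcond=None)[0]
E
python3 - <<'E'
from h import *
import pickle
f=pickle.load(open("top0.pkl","rb"));g=pickle.load(open("scene0.pkl","rb"))
cr=lambda u,v:(185+u/2.7,200+v/2.7)
print("bar end",tri(f,(152,305),g,(305,340)).round(3))
print("empty cap",tri(f,cr(125,128),g,(269,214)).round(3))
S=ray(f,*cr(135,123),.034);Rn=ray(f,*cr(272,123),.014);B=ray(f,*cr(408,128),.034)
print(S,Rn,B)
print("tray",ray(f,*cr(88,355),.016))
print("scene->bays", [np.round(proj(g,p)) for p in (S,Rn,B)])
print("slim cap",ray(f,*cr(746,329),.132),"slim edges",ray(f,*cr(720,312),.116),ray(f,*cr(720,349),.116))
for p in [(258,322),(328,345),(316,384),(245,357)]: print("broad",ray(f,*cr(*p),.07))
print("round cap",ray(f,*cr(467,361),.076))
E
```

```text
bar end [0.487 0.211 0.057]
empty cap [0.596 0.06  0.145]
[0.60732321 0.06319346 0.034     ] [ 0.60852781 -0.03573668  0.014     ] [ 0.59884218 -0.13590817  0.034     ]
tray [0.44191694 0.09887364 0.016     ]
scene->bays [array([274., 281.]), array([302., 266.]), array([329., 236.])]
slim cap [ 0.44585386 -0.34226966  0.132     ] slim edges [ 0.45750351 -0.33102979  0.116     ] [ 0.43370099 -0.32916453  0.116     ]
broad [ 0.46050555 -0.02641098  0.07      ]
broad [ 0.44371835 -0.07388278  0.07      ]
broad [ 0.41788971 -0.06514284  0.07      ]
broad [ 0.43722218 -0.01726732  0.07      ]
round cap [ 0.43040978 -0.16779624  0.076     ]
```

```bash
python3 -m pendant '{"grip":[1,1,1,1,1,1,1,1,1,1,1,1],"turn":[-8,-8,-8,-8,-8,-8,-8,-8,0,0,0,0],"translation":[[0,0,-0.005],[0,0,-0.005],[0,0,-0.005],[0,0,-0.005],[0,0,-0.005],[0,0,-0.005],[0,0,-0.005],[0,0,-0.005],[0.036,0.023,0],[0.036,0.023,0],[0.036,0.023,0],[0.036,0.023,0]]}'
python3 -m pendant '{"grip":[1,1,1,1,1,1,1,1,1,1,1,1],"turn":[0,0,0,0,0,0,0,0,0,0,0,0],"translation":[[0.036,0.023,0],[0.036,0.023,0],[0.036,0.023,0],[0.036,0.023,0],[0.036,0.023,0],[0.036,0.023,0],[0.036,0.023,0],[0.036,0.023,0],[0.036,0.023,0],[0.036,0.023,0],[0.036,0.023,0],[0.036,0.023,0]]}'
python3 - <<'E'
from h import *
import pickle
f=eyes.grab_frame("wrist"); save(f,"w1.png"); pickle.dump(f,open("w1.pkl","wb"))
s=manip.sense(); print(s["eef_pos"],s["tool_rot"],s["time"])
E
```

```text
time: 1.35
eef_pos: [0.3208, -0.3606, 0.2585]
tool_rot: [-3.141, -0.0, 1.534]
wrist_force: [0.0, -0.4, -0.8]
grip_width: 0.0926
grasp_force: 0.0
time: 2.55
eef_pos: [0.6123, 0.0614, 0.2584]
tool_rot: [-3.141, 0.0, 1.535]
wrist_force: [0.2, -0.6, -0.1]
grip_width: 0.0931
grasp_force: 0.0
[0.61452484 0.06581401 0.25797895] [ 3.14103534e+00 -1.71851655e-03  1.53714801e+00] 2.6
```

View pics/w1.png

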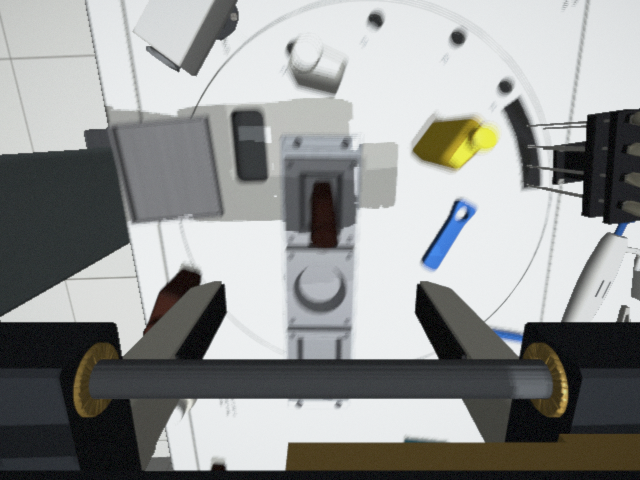

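```bash
python3 - <<'E'
from h import *
import pickle
f=pickle.load(open("w1.pkl","rb"))
r=lambda u,v,z:ray(f,u,v,z).round(4)
print("empty top edge",r(311,247,.114),r(337,247,.114))
print("insert slim corners",r(287,157,.034),r(358,157,.034),r(287,248,.034),r(354,248,.034))
print("round pocket",r(321,288,.034),"round insert",r(287,252,.034),r(353,328,.034))
print("tray corners",[r(*p,.016) for p in [(113,126),(208,117),(222,213),(130,222)]])
c=f["color"][120:360,240:400]; g=cv2.resize(c,None,fx=2.5,fy=2.5,interpolation=cv2.INTER_CUBIC)
cv2.imwrite("pics/w1c.png",g[:,:,::-1])
E
```

```text
empty top edge [0.6041 0.0423 0.114 ] [0.6269 0.0415 0.114 ]
insert slim corners [0.5805 0.1155 0.034 ] [0.6536 0.1129 0.034 ] [0.5745 0.0174 0.034 ] [0.6485 0.0147 0.034 ]
round pocket [ 0.6104 -0.0318  0.034 ] round insert [0.5742 0.0127 0.034 ] [ 0.6463 -0.0841  0.034 ]
tray corners [array([0.3974, 0.1528, 0.016 ]), array([0.4986, 0.1582, 0.016 ]), array([0.502 , 0.0555, 0.016 ]), array([0.3967, 0.0489, 0.016 ])]
```

View pics/w1c.png

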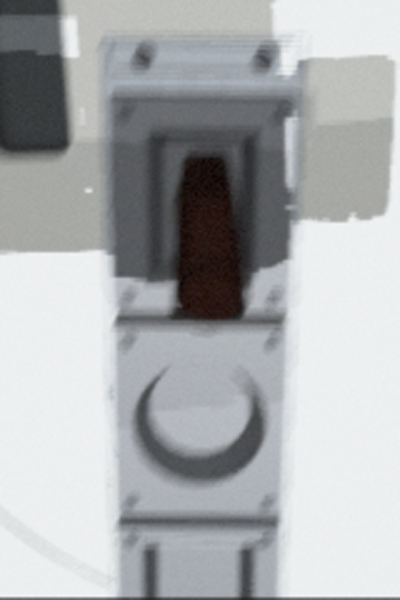

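```bash
python3 -m pendant '{"grip":[1,1,1,1,1,1,1,0,0,0,0,0],"turn":[0,0,0,0,0,0,0,0,0,0,0,0],"translation":[[0,-0.002,0.03],[0,0,0.03],[0,0,0.03],[0,0,0.03],[0,0,0.03],[0,0,0.02],[0,0,0.013],[0,0,0],[0,0,0],[0,0,0],[0,0,0],[0,0,0]]}'
python3 -m pendant '{"grip":[0,0,0],"turn":[0,0,0],"translation":[[0,0,0],[0,0,0],[0,0,0]]}'
```

```text
time: 3.8
eef_pos: [0.61, 0.0598, 0.0763]
tool_rot: [3.14, -0.0, 1.535]
wrist_force: [0.2, 0.6, -0.8]
grip_width: 0.0575
grasp_force: 0.0
time: 4.1
eef_pos: [0.6097, 0.0598, 0.0757]
tool_rot: [3.142, -0.0, 1.535]
wrist_force: [0.4, -1.1, -0.3]
grip_width: 0.0337
grasp_force: 0.0
```

```bash
python3 -m pendant '{"grip":[0,0,0,0,0,0,0,0],"turn":[0,0,0,0,0,0,0,0],"translation":[[0,0,0],[0,0,0],[0,0,0],[0,0,-0.01],[0,0,-0.02],[0,0,-0.025],[0,0,-0.025],[0,0,0]]}'
python3 -m pendant '{"grip":[0,0,0,0,0,0,0,0,0,0,0],"turn":[0,0,0,0,0,0,0,0,0,0,0],"translation":[[0.002,-0.01,0],[0.004,-0.02,0],[0.004,-0.02,0],[0.004,-0.021,0],[0.004,-0.021,0],[0.004,-0.021,0],[0.004,-0.021,0],[0.004,-0.021,0],[0.002,-0.01,0],[0,0,0],[0,0,0]]}'
```

```text
time: 4.9
eef_pos: [0.6114, 0.0599, 0.1596]
tool_rot: [3.136, -0.0, 1.535]
wrist_force: [1.6, -0.2, -0.8]
grip_width: 0.0248
grasp_force: 29.9
time: 6.0
eef_pos: [0.4463, 0.0977, 0.1555]
tool_rot: [3.141, 0.0, 1.535]
wrist_force: [0.4, 1.3, -0.5]
grip_width: 0.0247
grasp_force: 29.9
```

```bash
python3 -m pendant '{"grip":[0,0,0,0,0,0,0,0],"turn":[0,0,0,0,0,0,0,0],"translation":[[0,0,0.02],[0,0,0.02],[0,0,0.02],[0,0,0.015],[0,0,0.01],[0,0,0.004],[0,0,0],[0,0,0]]}'
python3 - <<'E'
from h import *
import pickle
f=eyes.grab_frame("scene"); save(f,"s1.png")
c=f["color"][180:390,220:460]; cv2.imwrite("pics/s1c.png",cv2.resize(c,None,fx=2.5,fy=2.5,interpolation=cv2.INTER_CUBIC)[:,:,::-1])
E
```

```text
time: 6.8
eef_pos: [0.4464, 0.0977, 0.0671]
tool_rot: [3.141, -0.0, 1.535]
wrist_force: [-0.0, 1.1, -1.3]
grip_width: 0.025
grasp_force: 29.9
```

View pics/s1c.png

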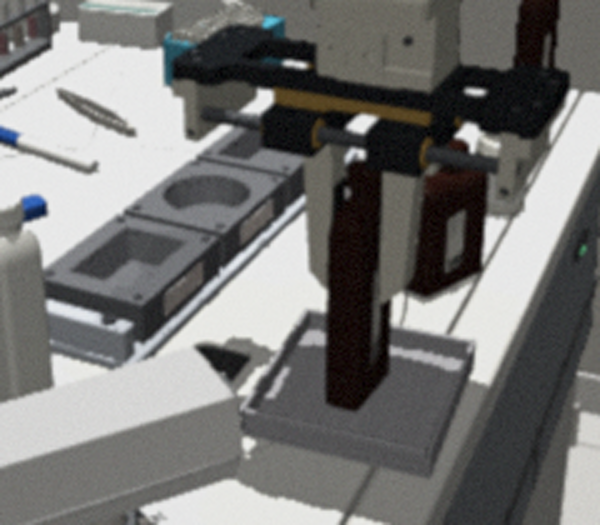

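```bash
python3 -m pendant '{"grip":[0,0,0,0.5,0.5,0.7,1,1,1,1,1,1],"turn":[0,0,0,0,0,0,0,0,0,0,0,0],"translation":[[0,0,0.001],[0,0,0.0015],[0,0,0],[0,0,0],[0,0,0],[0,0,0],[0,0,0],[0,0,-0.02],[0,0,-0.045],[0,0,-0.045],[0,0,-0.045],[0,0,-0.04]]}'
python3 -m pendant '{"grip":[1,1,1,1,1,1,1,1,1,1,1,1],"turn":[0,0,0,0,0,0,0,0,0,0,0,0],"translation":[[-0.03,0.001,0],[-0.04,0.0015,0],[-0.045,0.0016,0],[-0.045,0.0016,0],[-0.045,0.0016,0],[-0.045,0.0016,0],[-0.045,0.0016,0],[-0.045,0.0016,0],[-0.045,0.0016,0],[-0.035,0.001,0],[-0.02,0,0],[0,0,0]]}'
python3 -m pendant '{"grip":[1,1],"turn":[0,0],"translation":[[0,0,0],[0,0,0]]}'
python3 - <<'E'
from h import *
import pickle
f=eyes.grab_frame("wrist"); save(f,"w2.png"); pickle.dump(f,open("w2.pkl","wb"))
t=eyes.grab_frame("top"); pickle.dump(t,open("t2.pkl","wb"))
a=f["color"][100:400,100:540]; b=t["color"][215:365,180:400]
cv2.imwrite("pics/v2.png",np.hstack([cv2.resize(a,None,fx=1,fy=1),cv2.resize(b,(352,300))] if 0 else [a,cv2.resize(b,(360,300))])[:,:,::-1])
E
```

```text
time: 8.05
eef_pos: [0.4457, 0.0977, 0.2615]
tool_rot: [3.141, -0.0, 1.535]
wrist_force: [1.0, -1.4, -0.1]
grip_width: 0.0904
grasp_force: 0.0
time: 9.25
eef_pos: [0.4444, -0.344, 0.2586]
tool_rot: [-3.141, -0.0, 1.533]
wrist_force: [-0.8, 0.3, -0.1]
grip_width: 0.093
grasp_force: 0.0
time: 9.45
eef_pos: [0.445, -0.3412, 0.2592]
tool_rot: [-3.142, -0.0, 1.536]
wrist_force: [0.3, 0.5, 0.3]
grip_width: 0.093
grasp_force: 0.0
```

View pics/v2.png

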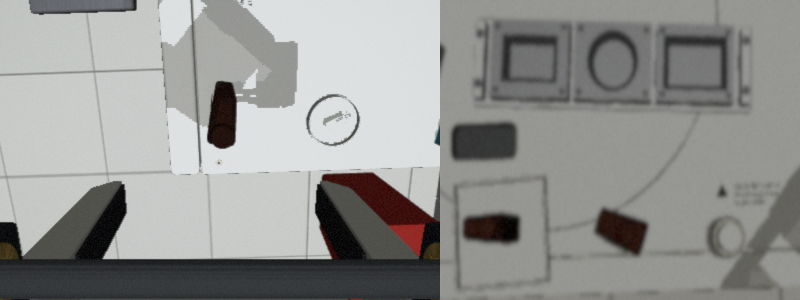

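```bash
python3 - <<'E'
from h import *
import pickle
f=pickle.load(open("w2.pkl","rb"));im=f["color"].astype(int)
d=((im.sum(2)<130)).astype(np.uint8); d[:170]=0; d[262:]=0; d[:,:295]=0; d[:,350:]=0
n,l,s,ce=cv2.connectedComponentsWithStats(d); i=1+np.argmax(s[1:,4]); print(s[i])
for v in range(s[i,1],s[i,1]+s[i,3],6):
    x=np.where(l[v]==i)[0]; print(v,x.min(),x.max())
print("cap",ray(f,323,232,.132),"foot",ray(f,325,s[i,1]+1,0.0), "camera",f["xyz"])
t=pickle.load(open("t2.pkl","rb"))
g=cv2.cvtColor(t["color"],cv2.COLOR_RGB2GRAY)
# insert faces: mid grey
m=((g>90)&(g<165)).astype(np.uint8)
print(g[244,215:260])
E
```

```text
[ 308  182   28   66 1468]
182 318 324
188 316 332
194 315 333
200 313 335
206 312 335
212 311 334
218 310 334
224 309 334
230 309 334
236 308 334
242 310 333
cap [ 0.44787431 -0.34240777  0.132     ] foot [ 0.45176536 -0.31962431  0.        ] camera [ 0.44850179 -0.26463154  0.42423846]
[112 108  92  71  51  42  46  70  93 105 111 113 112 112 113 114 115 113
 111 117 115 115 114 116 114 117 116 117 114 117 116 117 112 107  91  77
  91 107 113 116 116 116 108  94  92]
```

```bash
python3 -m pendant '{"grip":[1,1,1,1,1,1,1,0,0,0,0,0],"turn":[0,0,0,0,0,0,0,0,0,0,0,0],"translation":[[0.001,0.003,0.02],[0,0,0.04],[0,0,0.04],[0,0,0.04],[0,0,0.03],[0,0,0.02],[0,0,0.009],[0,0,0],[0,0,0],[0,0,0],[0,0,0],[0,0,0]]}'
python3 -m pendant '{"grip":[0,0,0,0,0,0,0],"turn":[0,0,0,0,0,0,0],"translation":[[0,0,0],[0,0,0],[0,0,0],[0,0,0],[0,0,0],[0,0,0],[0,0,0]]}'
```

```text
time: 10.75
eef_pos: [0.448, -0.3418, 0.0607]
tool_rot: [3.141, 0.001, 1.535]
wrist_force: [0.8, 0.7, -1.2]
grip_width: 0.0573
grasp_force: 0.0
time: 11.45
eef_pos: [0.4478, -0.3416, 0.0601]
tool_rot: [-3.142, -0.0, 1.535]
wrist_force: [0.3, 0.7, 0.6]
grip_width: 0.0249
grasp_force: 29.6
```

```bash
python3 -m pendant '{"grip":[0,0,0,0,0,0,0],"turn":[0,0,0,0,0,0,0],"translation":[[0,0,-0.01],[0,0,-0.02],[0,0,-0.03],[0,0,-0.03],[0,0,-0.03],[0,0,-0.02],[0,0,0]]}'
python3 -m pendant '{"grip":[0,0,0,0,0,0,0,0,0,0,0,0],"turn":[0,0,0,0,0,0,0,0,0,0,0,0],"translation":[[0.02,0.007,0],[0.03,0.011,0],[0.037,0.013,0],[0.037,0.013,0],[0.037,0.013,0],[0.037,0.013,0],[0.037,0.013,0],[0.037,0.013,0],[0.037,0.013,0],[0.037,0.013,0],[0.037,0.013,0],[0.02,0.008,0]]}'
python3 -m pendant '{"grip":[0,0,0,0],"turn":[0,0,0,0],"translation":[[0.008,0.002,0],[0,0,0],[0,0,0],[0,0,0]]}'
python3 - <<'E'
from h import *
import pickle
f=eyes.grab_frame("wrist"); pickle.dump(f,open("w3.pkl","wb"));g=eyes.grab_frame("scene"); pickle.dump(g,open("s3.pkl","wb"))
a=f["color"][60:360,180:480]; b=g["color"][140:340,190:390]
cv2.imwrite("pics/v3.png",np.hstack([cv2.resize(a,(400,400)),cv2.resize(b,(400,400))])[:,:,::-1])
print(f["xyz"],manip.sense()["eef_pos"])
E
```

```text
time: 12.15
eef_pos: [0.4487, -0.3425, 0.2032]
tool_rot: [3.138, 0.003, 1.535]
wrist_force: [0.1, -0.6, -1.8]
grip_width: 0.0249
grasp_force: 29.6
time: 13.35
eef_pos: [0.6052, 0.0586, 0.1987]
tool_rot: [-3.14, -0.0, 1.536]
wrist_force: [0.3, -0.1, -1.3]
grip_width: 0.025
grasp_force: 29.6
time: 13.75
eef_pos: [0.6072, 0.0627, 0.2]
tool_rot: [-3.141, 0.0, 1.534]
wrist_force: [0.1, -0.2, -1.9]
grip_width: 0.0248
grasp_force: 29.6
[0.61091669 0.13930698 0.36498138] [0.60734358 0.06290572 0.20020078]
```

View pics/v3.png

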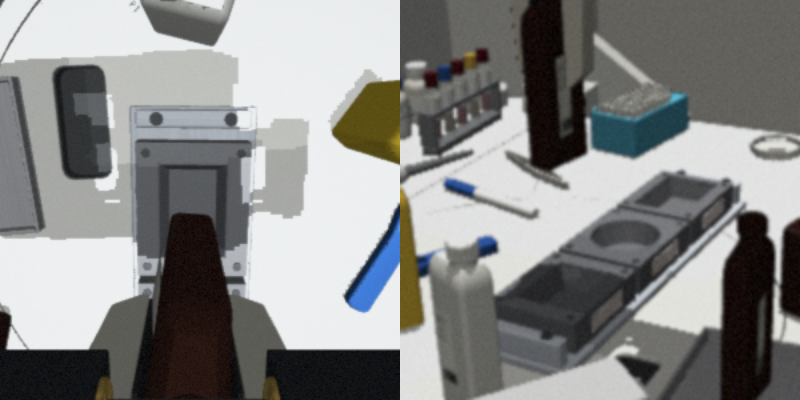

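```bash
python3 - <<'E'
from h import *
import pickle
f=pickle.load(open("w3.pkl","rb"))
k=lambda u,v,z:ray(f,180+u*.75,60+v*.75,z).round(4)
for p in [(136,140),(252,140),(146,153),(243,152),(148,265),(235,265),(160,166),(228,166)]: print(p,k(*p,.034))
print("bottle",k(171,214,.140),k(213,214,.140))
E
```

```text
(136, 140) [0.5759 0.1134 0.034 ]
(252, 140) [0.6525 0.1106 0.034 ]
(146, 153) [0.582  0.1047 0.034 ]
(243, 152) [0.6465 0.103  0.034 ]
(148, 265) [0.5787 0.0259 0.034 ]
(235, 265) [0.6404 0.0237 0.034 ]
(160, 166) [0.5909 0.0957 0.034 ]
(228, 166) [0.6364 0.094  0.034 ]
bottle [0.6013 0.0871 0.14  ] [0.6209 0.0864 0.14  ]
```

```bash
python3 -m pendant '{"grip":[0,0,0,0,0,0,0,0,0,0,0],"turn":[0,0,0,0,0,0,0,0,0,0,0],"translation":[[0,0.002,0.01],[0,0,0.02],[0,0,0.02],[0,0,0.02],[0,0,0.015],[0,0,0.01],[0,0,0.01],[0,0,0.01],[0,0,0.006],[0,0,0.002],[0,0,0]]}'
python3 -m pendant '{"grip":[0,0],"turn":[0,0],"translation":[[0,0,0.001],[0,0,0]]}'
```

```text
time: 14.95
eef_pos: [0.6096, 0.0638, 0.0772]
tool_rot: [3.142, 0.0, 1.535]
wrist_force: [0.5, 0.4, -2.4]
grip_width: 0.0248
grasp_force: 29.6
time: 15.15
eef_pos: [0.6097, 0.0638, 0.0764]
tool_rot: [3.141, -0.0, 1.535]
wrist_force: [0.1, -0.3, -1.6]
grip_width: 0.025
grasp_force: 29.6
```

```bash
python3 -m pendant '{"grip":[0,0,0,0.5,0.5,0.7,1,1,1,1,1,1],"turn":[0,0,0,0,0,0,0,0,0,0,0,0],"translation":[[0,0,0.0012],[0,0,0.0013],[0,0,0],[0,0,0],[0,0,0],[0,0,0],[0,0,0],[0,0,-0.02],[0,0,-0.045],[0,0,-0.045],[0,0,-0.045],[0,0,-0.03]]}'
python3 -m pendant '{"grip":[1,1,1,1,1,1,1,1,1,1,1,1],"turn":[0,0,0,0,0,0,0,6.3,6.3,6.3,0,0],"translation":[[-0.01,-0.014,0],[-0.02,-0.028,0],[-0.023,-0.033,0],[-0.023,-0.033,0],[-0.02,-0.03,0],[-0.012,-0.018,0],[-0.0078,-0.0097,0],[0,0,0],[0,0,0],[0,0,0],[0,0,0],[0,0,0]]}'
python3 - <<'E'
from h import *
import pickle
f=eyes.grab_frame("wrist"); pickle.dump(f,open("w4.pkl","wb"));t=eyes.grab_frame("top"); pickle.dump(t,open("t4.pkl","wb"))
a=f["color"][100:400,140:440]; b=t["color"][200:350,190:340]
cv2.imwrite("pics/v4.png",np.hstack([cv2.resize(a,(400,400)),cv2.resize(b,(400,400))])[:,:,::-1])
print(f["xyz"],manip.sense()["eef_pos"])
E
```

```text
time: 16.35
eef_pos: [0.61, 0.0638, 0.2621]
tool_rot: [3.138, -0.0, 1.535]
wrist_force: [0.4, -1.0, 0.1]
grip_width: 0.0912
grasp_force: 0.0
time: 17.55
eef_pos: [0.44, -0.0459, 0.2586]
tool_rot: [-3.142, -0.0, 1.208]
wrist_force: [-0.1, 0.1, 0.3]
grip_width: 0.093
grasp_force: 0.0
[0.46831189 0.02571315 0.42358473] [ 0.43990216 -0.0458985   0.25860217]
```

View pics/v4.png

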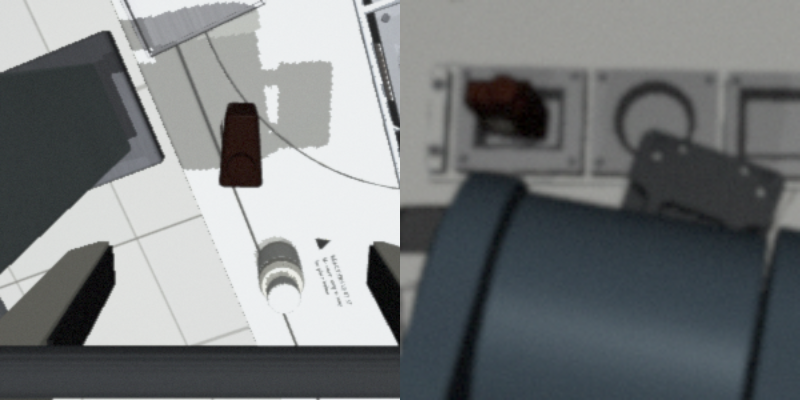

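```bash
python3 - <<'E'
from h import *
import pickle
f=pickle.load(open("w4.pkl","rb"))
k=lambda u,v,z:ray(f,140+u*.75,100+v*.75,z).round(4)
T=np.array([.4399,-.0459]);ps=1.207;ax=np.array([[np.cos(ps),np.sin(ps)],[np.sin(ps),-np.cos(ps)]])
for n,p,z in [("base+y",(241,104),0),("top-y",(241,186),.07)]:
    P=k(*p,z); print(n,P,"tool xy rel",(ax@(P[:2]-T)).round(4))
print("round cap",k(284,297,.076), "round foot",k(279,240,0))
E
```

```text
base+y [ 0.4513 -0.0205  0.    ] tool xy rel [0.0278 0.0016]
top-y [ 0.4325 -0.0697  0.07  ] tool xy rel [-0.0249  0.0016]
round cap [ 0.4326 -0.1651  0.076 ] round foot [ 0.4399 -0.1497  0.    ]
```

```bash
python3 -m pendant '{"grip":[1,1,1,1,1,1,1,1,0,0,0,0],"turn":[0,0,0,0,0,0,0,0,0,0,0,0],"translation":[[0.001,0.0015,0.02],[0,0,0.04],[0,0,0.045],[0,0,0.045],[0,0,0.04],[0,0,0.025],[0,0,0.014],[0,0,0],[0,0,0],[0,0,0],[0,0,0],[0,0,0]]}'
python3 -m pendant '{"grip":[0,0,0,0,0,0,0,0,0,0,0],"turn":[0,0,0,0,0,0,0,0,0,0,0],"translation":[[0,0,0],[0,0,0],[0,0,0],[0,0,0],[0,0,0],[0,0,0],[0,0,-0.01],[0,0,-0.025],[0,0,-0.035],[0,0,-0.03],[0,0,0]]}'
```

```text
time: 18.85
eef_pos: [0.4419, -0.0456, 0.0303]
tool_rot: [3.14, -0.0, 1.205]
wrist_force: [1.2, 0.1, -0.1]
grip_width: 0.0658
grasp_force: 0.0
time: 19.95
eef_pos: [0.4434, -0.0459, 0.1333]
tool_rot: [3.135, -0.001, 1.205]
wrist_force: [0.3, 0.0, -0.8]
grip_width: 0.0303
grasp_force: 29.9
```

```bash
python3 -m pendant '{"grip":[0,0,0,0,0,0,0,0,0,0,0,0],"turn":[-6.3,-6.3,-6.3,0,0,0,0,0,0,0,0,0],"translation":[[0,0,-0.005],[0,0,-0.005],[0,0,-0.005],[-0.006,0.011,0],[-0.013,0.025,0],[-0.0155,0.03,0],[-0.0155,0.03,0],[-0.0155,0.03,0],[-0.0135,0.026,0],[-0.0055,0.011,0],[0,0,0],[0,0,0]]}'
python3 -m pendant '{"grip":[0,0],"turn":[0,0],"translation":[[0,0,0],[0,0,0]]}'
python3 - <<'E'
from h import *
import pickle
f=eyes.grab_frame("wrist"); pickle.dump(f,open("w5.pkl","wb"));g=eyes.grab_frame("scene"); pickle.dump(g,open("s5.pkl","wb"))
a=f["color"][60:360,180:480]; b=g["color"][140:340,230:430]
cv2.imwrite("pics/v5.png",np.hstack([cv2.resize(a,(400,400)),cv2.resize(b,(400,400))])[:,:,::-1])
E
```

```text
time: 21.15
eef_pos: [0.6008, -0.1358, 0.1436]
tool_rot: [-3.14, -0.0, 1.533]
wrist_force: [0.6, 0.8, -1.0]
grip_width: 0.0302
grasp_force: 29.9
time: 21.35
eef_pos: [0.6009, -0.1355, 0.1447]
tool_rot: [-3.141, -0.0, 1.535]
wrist_force: [-0.1, -0.0, -1.2]
grip_width: 0.0302
grasp_force: 29.9
```

View pics/v5.png

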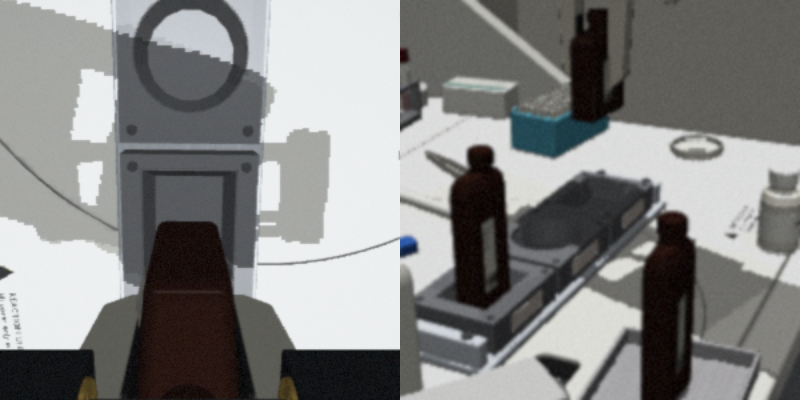

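```bash
python3 - <<'E'
from h import *
import pickle
f=pickle.load(open("w5.pkl","rb"))
k=lambda u,v,z:ray(f,180+u*.75,60+v*.75,z).round(4)
for p in [(121,150),(260,150),(132,167),(247,167),(142,171),(236,171),(132,130),(247,130),(191,53)]: print(p,k(*p,.034))
for p in [(157,223),(220,223)]: print("bottle",k(*p,.115))
E
```

```text
(121, 150) [ 0.5668 -0.0856  0.034 ]
(260, 150) [ 0.6437 -0.0884  0.034 ]
(132, 167) [ 0.5723 -0.0952  0.034 ]
(247, 167) [ 0.6365 -0.0975  0.034 ]
(142, 171) [ 0.5777 -0.0976  0.034 ]
(236, 171) [ 0.6303 -0.0995  0.034 ]
(132, 130) [ 0.5737 -0.075   0.034 ]
(247, 130) [ 0.6366 -0.0773  0.034 ]
(191, 53) [ 0.6073 -0.0367  0.034 ]
bottle [ 0.5904 -0.1077  0.115 ]
bottle [ 0.6161 -0.1086  0.115 ]
```

```bash
python3 -m pendant '{"grip":[0,0,0,0,0,0,0,0,0,0],"turn":[0,0,0,0,0,0,0,0,0,0],"translation":[[0.0015,0.001,0.01],[0,0,0.02],[0,0,0.02],[0,0,0.015],[0,0,0.01],[0,0,0.01],[0,0,0.008],[0,0,0.006],[0,0,0],[0,0,0]]}'
```

```text
time: 22.45
eef_pos: [0.6026, -0.1345, 0.0459]
tool_rot: [3.141, 0.0, 1.535]
wrist_force: [0.3, -0.7, -1.5]
grip_width: 0.0304
grasp_force: 29.9
```

```bash
python3 -m pendant '{"grip":[0,0,0,0.5,0.5,0.7,1,1,1,1,1,1],"turn":[0,0,0,0,0,0,0,0,0,0,0,0],"translation":[[0,0,0.0012],[0,0,0.0014],[0,0,0],[0,0,0],[0,0,0],[0,0,0],[0,0,0],[0,0,-0.02],[0,0,-0.045],[0,0,-0.045],[0,0,-0.045],[0,0,-0.04]]}'
python3 -m pendant '{"grip":[1,1,1,1,1,1,1,1,1,1],"turn":[0,0,0,0,0,0,0,0,0,0],"translation":[[-0.003,-0.015,0],[-0.006,-0.03,0],[-0.009,-0.036,0],[-0.009,-0.036,0],[-0.006,-0.03,0],[-0.0036,-0.0153,0],[-0.002,-0.007,0],[0,0,0],[0,0,0],[0,0,0]]}'
python3 - <<'E'
from h import *
import pickle
f=eyes.grab_frame("wrist"); pickle.dump(f,open("w6.pkl","wb"));g=eyes.grab_frame("scene"); pickle.dump(g,open("s6.pkl","wb"))
a=f["color"][100:350,200:450]; b=g["color"][140:340,230:430]
cv2.imwrite("pics/v6.png",np.hstack([cv2.resize(a,(400,400)),cv2.resize(b,(400,400))])[:,:,::-1])
print(manip.sense()["eef_pos"])
E
```

```text
time: 23.65
eef_pos: [0.6024, -0.1344, 0.2405]
tool_rot: [3.141, 0.0, 1.535]
wrist_force: [-0.3, 0.5, -0.6]
grip_width: 0.0922
grasp_force: 0.0
time: 24.65
eef_pos: [0.4325, -0.1668, 0.2379]
tool_rot: [-3.142, -0.0, 1.535]
wrist_force: [0.5, 0.3, -0.0]
grip_width: 0.0927
grasp_force: 0.0
[ 0.43231636 -0.16675434  0.23784676]
```

View pics/v6.png

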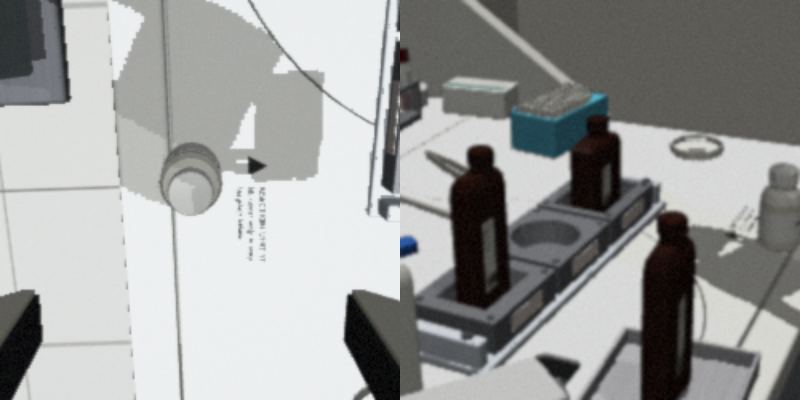

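```bash
python3 - <<'E'
from h import *
import pickle
f=pickle.load(open("w6.pkl","rb"))
k=lambda u,v,z:ray(f,200+u*.625,100+v*.625,z).round(4)
print("cap",k(190,192,.076),"sides",k(161,182,.046),k(222,182,.046),"foot",k(192,143,0))
E
```

```text
cap [ 0.4318 -0.1659  0.076 ] sides [ 0.4138 -0.1659  0.046 ] [ 0.4514 -0.1672  0.046 ] foot [ 0.4335 -0.1493  0.    ]
```

```bash
python3 -m pendant '{"grip":[1,1,1,1,1,1,1,1,0,0,0,0],"turn":[0,0,0,0,0,0,0,0,0,0,0,0],"translation":[[0,0,0.02],[0,0,0.04],[0,0,0.045],[0,0,0.04],[0,0,0.035],[0,0,0.022],[0,0,0.0105],[0,0,0],[0,0,0],[0,0,0],[0,0,0],[0,0,0]]}'
python3 -m pendant '{"grip":[0,0,0,0,0,0,0,0,0,0,0],"turn":[0,0,0,0,0,0,0,0,0,0,0],"translation":[[0,0,0],[0,0,0],[0,0,0],[0,0,0],[0,0,0],[0,0,-0.01],[0,0,-0.025],[0,0,-0.035],[0,0,-0.03],[0,0,-0.01],[0,0,0]]}'
```

```text
time: 25.95
eef_pos: [0.4322, -0.1671, 0.0262]
tool_rot: [3.14, 0.0, 1.535]
wrist_force: [-0.1, 0.1, -0.3]
grip_width: 0.0656
grasp_force: 0.0
time: 27.05
eef_pos: [0.4323, -0.1671, 0.1365]
tool_rot: [3.139, 0.001, 1.535]
wrist_force: [0.3, 0.2, -1.7]
grip_width: 0.0378
grasp_force: 30.0
```

```bash
python3 -m pendant '{"grip":[0,0,0,0,0,0,0,0,0,0,0,0],"turn":[0,0,0,0,0,0,0,0,0,0,0,0],"translation":[[0.007,0.008,0],[0.015,0.019,0],[0.02,0.025,0],[0.022,0.027,0],[0.022,0.027,0],[0.022,0.027,0],[0.017,0.02,0],[0.009,0.011,0],[0.0036,0.0047,0],[0,0,0],[0,0,0],[0,0,0]]}'
python3 - <<'E'
from h import *
import pickle
f=eyes.grab_frame("wrist"); pickle.dump(f,open("w7.pkl","wb"));g=eyes.grab_frame("scene"); pickle.dump(g,open("s7.pkl","wb"))
a=f["color"][60:360,170:470]; b=g["color"][140:340,200:400]
cv2.imwrite("pics/v7.png",np.hstack([cv2.resize(a,(400,400)),cv2.resize(b,(400,400))])[:,:,::-1])
print(manip.sense()["eef_pos"])
E
```

```text
time: 28.25
eef_pos: [0.6048, -0.0362, 0.1356]
tool_rot: [-3.141, 0.0, 1.534]
wrist_force: [0.5, -0.4, -1.3]
grip_width: 0.0379
grasp_force: 30.0
[ 0.60501004 -0.03600632  0.13568512]
```

View pics/v7.png

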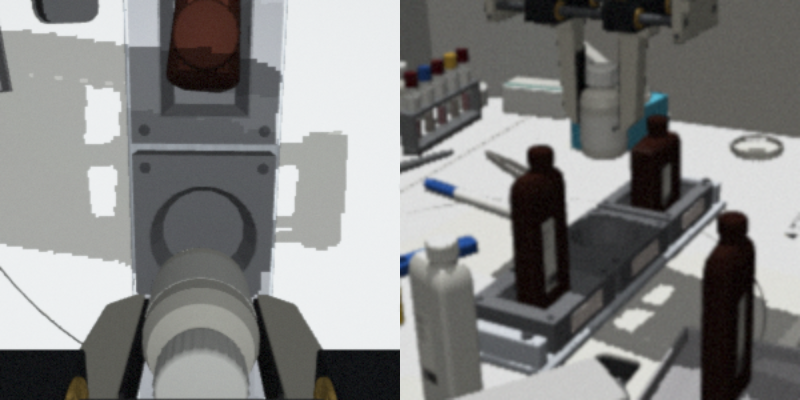

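```bash
python3 - <<'E'
from h import *
import pickle
f=pickle.load(open("w7.pkl","rb"))
k=lambda u,v,z:ray(f,170+u*.75,60+v*.75,z).round(4)
print("near edge",k(133,151,.034),k(276,151,.034),"screws",k(145,168,.034),k(263,168,.034),"mouth near",k(204,187,.034),"mouth L R",k(150,233,.034),k(258,232,.034))
print("bottle foot near",k(200,249,.1105),"body sides",k(155,270,.11),k(245,270,.11))
E
```

```text
near edge [0.5712 0.0142 0.034 ] [0.6477 0.0114 0.034 ] screws [0.577  0.0049 0.034 ] [0.6408 0.0026 0.034 ] mouth near [ 0.6085 -0.0066  0.034 ] mouth L R [ 0.5773 -0.0316  0.034 ] [ 0.6379 -0.0332  0.034 ]
bottle foot near [ 0.606  -0.0183  0.1105] body sides [ 0.5872 -0.0268  0.11  ] [ 0.6241 -0.0282  0.11  ]
```

```bash
python3 -m pendant '{"grip":[0,0,0,0,0,0,0,0,0,0],"turn":[0,0,0,0,0,0,0,0,0,0],"translation":[[0.002,0.002,0.01],[0,0,0.02],[0,0,0.02],[0,0,0.015],[0,0,0.01],[0,0,0.01],[0,0,0.006],[0,0,0.004],[0,0,0],[0,0,0]]}'
```

```text
time: 29.35
eef_pos: [0.6077, -0.0336, 0.041]
tool_rot: [3.141, 0.0, 1.535]
wrist_force: [-0.0, -1.4, -1.1]
grip_width: 0.0378
grasp_force: 30.0
```

```bash
python3 -m pendant '{"grip":[0,0,0,0.6,0.6,0.7,0.8,0.8,0.8,0.8,0.8,0.8],"turn":[0,0,0,0,0,0,0,0,0,0,0,0],"translation":[[0,0,0.001],[0,0,0.0007],[0,0,0],[0,0,0],[0,0,0],[0,0,0],[0,0,0],[0,0,-0.02],[0,0,-0.045],[0,0,-0.045],[0,0,-0.045],[0,0,-0.045]]}'
python3 -m pendant '{"grip":[1,1,1,1,1,1,1,1,1,1],"turn":[0,0,0,0,0,0,0,0,0,0],"translation":[[-0.02,-0.01,0],[-0.04,-0.025,0],[-0.04,-0.025,0],[-0.04,-0.025,0],[-0.04,-0.025,0],[-0.04,-0.025,0],[-0.04,-0.025,0],[-0.02,-0.01,0],[0,0,0],[0,0,0]]}'
python3 - <<'E'
from h import *
import pickle
f=eyes.grab_frame("top"); pickle.dump(f,open("t8.pkl","wb"));g=eyes.grab_frame("scene"); pickle.dump(g,open("s8.pkl","wb"))
a=f["color"][205:365,185:385]; b=g["color"][170:370,230:430]
cv2.imwrite("pics/v8.png",np.hstack([cv2.resize(a,(400,320)),cv2.resize(b,(400,320))])[:,:,::-1])
E
```

```text
time: 30.55
eef_pos: [0.6071, -0.0335, 0.2407]
tool_rot: [3.142, -0.0, 1.535]
wrist_force: [-0.2, -0.7, 0.0]
grip_width: 0.0744
grasp_force: 0.0
time: 31.55
eef_pos: [0.4275, -0.3071, 0.2388]
tool_rot: [3.142, -0.0, 1.534]
wrist_force: [0.3, 0.7, -0.3]
grip_width: 0.0925
grasp_force: 0.0
```

View pics/v8.png

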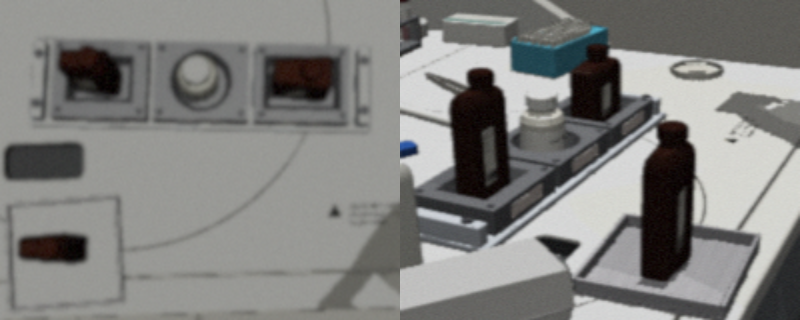

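```bash
python3 -c "
from station import manip
print(manip.job_done())"
```

```text
the job is handed in; nothing more can be done
None
```

I handed the job in at about 31.7 s: the empty stands upright in the steel tray, and the slim, broad and round bottles are each upright and down in their own insert; I saw no sign of the opener or dish moving, and the judge's verdict was not returned.

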